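Open the toy-car parking bay by its ratchet stop

ROBOT

A 7-joint arm with a two-finger parallel gripper is mounted at the origin on the work surface. World frame = base frame: x ahead of the robot, y to its left, z up, the work surface at z = 0. Lengths are in mm, angles in degrees, forces in N, time in s.
With the tool pointing down it reaches from about 425 to 875 mm from the base axis. Payload 4.7 kg.
Tool frame: the origin (TCP) lies midway between the tips of the shut fingers; the grasp point (between the pads) lies 19 mm behind it; z points along the fingers, y is the direction in which the jaws open and shut (so a half turn about z gives the same grasp; the last joint's range is limited). The gripper opens to 87 mm and grips with 3 to 60 N. Pads are 19 mm wide; open, the fingers measure 117 mm over their backs; the gripper's body (75 mm by 190 mm) begins 51 mm behind the grasp point.
Start: joints at [-75.854, 18.392, -4.016, 83.108, 1.295, 78.541, -3.26], TCP at [149.983, 632.48, 222.587] pointing down, gripper open.
Joint ranges: [-163.93, 163.93], [-17.29, 119.83], [-79.2, 71.16], [3.27, 140.29], [-89.18, 269.18], [5.43, 117.66], [-154.24, 154.24]. Speed limits (degrees/s): [147.25, 147.25, 180, 180, 180, 180, 180].

INTERFACE

Orientations are given as [roll, pitch, yaw] about the fixed x, y, z axes, in that order (R = Rz(yaw) Ry(pitch) Rx(roll)).
In Python, from bench import ctrl, cams gives the robot as it stands. The module is installed in compiled form; this text tells all that it offers.
- The arm moves only by the tool send_rows, never from a script. Its argument "steps" is a list of rows, each a list of 7 numbers: the shift along the tool's x, y, z in mm, then the turn, a rotation vector about the tool's x, y, z in rad, then the finger opening in mm, from 0 to 87. In form: [[x, y, z, wx, wy, wz, gripper], ...]. A call has 1 to 20 rows; each row shifts and turns the commanded pose from where the row before left it, along the tool's axes as they then stand; what a row does not reach is not made up. A row lasts 1/12 s, in which the tool goes at most 41.7 mm and 7.16 degrees, less where a joint would pass 70% of its speed; a pose out of reach is approached as far as the arm can. A call is refused whole if a number of a shift passes 41.7 or a number of a turn 0.125, either way. A call with a gripper value outside its range is refused whole. The fingers move at their own pace and stop on an object; "squeeze" is the grip in N (left out, the last holds). Time passes only in rows, so rows that do not move let the fingers close. It gives the time, the measured TCP pose, the force and the opening at its end, in the units of the state.
- ctrl.get_state(): the state, without advancing time (a new reading comes with each control period).
- cams.grab_frame(name): name is "side" or "top" or "wrist"; returns a dict with "img" (480x640x3 uint8, red, green, blue), "vertical_fov" (degrees; the focal length in pixels is half the picture's height over the tangent of half this angle, whatever the lens; pixels are square), "cx", "cy" (the principal point, pixels), "extrinsics" (4x4, takes a point from camera to world coordinates); the wrist camera has in their place "tool_from_camera" (4x4, takes a point from camera to tool coordinates, whose origin is the TCP and whose axes are the flange's). Camera axes: x right, y down, z forward; pixel columns grow to the right and rows downward; lengths in mm; the calibration is good to about 2 mm. A picture is of the moment at which its call begins: read the wrist's pose just before it. There is no depth.
- ctrl.close_job(): hands the job in, once; it reports no verdict.
The state is a dict: "time": time; "joints": joint angles; "qd": joint speeds; "effort": joint torques, N m; "position": TCP position; "eef_rot": TCP orientation; "wrist_force": force on the tool from outside, world axes, zero at the start; "moment": the same for the moment, N m; "gripper_width": finger opening in mm.
Only numpy, scipy, OpenCV 4.12 (cv2) and the standard library are available. Lean on these libraries where they do the work, as an engineer would, in place of code of your own. Each camera call takes 0.05 s, during which the arm holds its last target.

TASK

On the wooden parking tray a blue ratchet stop has been pushed up close to the green racer. With the fingertips press its orange release pad down and, keeping it pressed, push the stop back along its bar, away from the racer, all the way against the wooden end block, then let the pad spring up again and move clear. Leave the racer, the police car, the petrol pump and the tin standing where they are.

Things in the scene. Friction and masses are not known exactly. Their poses are not given: they have to be found in the camera images.
- tray: Fixed maple parking tray, 275 mm along its y, 145 mm along its x (-60 to +85 mm), floor 14 mm above the shelf (grey road tile). Origin on the shelf surface under mid-length; z up. Its +y is the stop's 'back' direction. A 12 mm thick wooden block closes each end, 60 mm high at +y, 32 mm at -y, where the racer is parked. A toothed bar runs along y at x = 60 to 72 mm, 36 to 48 mm above the shelf.
- stop (a joint): Place of the blue sliding stop on the bar, m: 0 = fully back against the +y end block, 0.125 = at the racer's end; starts at 0.08 to 0.125. Carriage 86 mm long (y), 90 mm wide (x +-45 mm), two cross walls 10 mm, tops 75 mm above the shelf; the 66 mm trough between them has the orange pad as floor. The 12 mm pitch ratchet blocks moving back unless the pad is held down, when 2 to 4 N slides it.
- pad (a joint): Travel of the orange release pad, m: 0 = up (ratchet engaged), 0.008 = fully down. The ratchet is free from about 0.0045 on. Spring: 1.5 N at the start of the press, 5 N fully down; springs back up by itself when let go.
- pad_top (a point): Centre of the top face of the orange release pad (66 mm along tray x, 60 mm along tray y), which rides on the stop between its two walls, 46 mm above the shelf when up; moves with the stop and pad.
- rear_wall (a point): Middle of the top edge of the inner face of the stop's rear wall (the one farther from the racer), 75 mm above the shelf, 33 mm along tray +y from the pad's centre. The face is upright and 90 mm wide; a fingertip on the pad can push it towards +y. Moves with the stop.
- end_block (a point): Middle of the top edge of the inner face of the tray's +y end block, 60 mm above the shelf; the rear wall's outer face (10 mm behind its inner face) ends up against it.
- racer: Green die-cast racer with a dark cabin, 75 x 37 x 29 mm, parked crosswise on the tray at its -y end; loose. Origin under its centre, x to its tail. To be left alone.
- police: White plastic police car with a black cabin and a blue light, 73 x 41 x 33 mm; loose, stands beside the tray. Origin under its centre. To be left alone.
- pump: Red plastic toy petrol pump with a white top, 36 x 48 x 82 mm; loose, stands beside the tray. Origin under its centre. To be left alone.
- tin: Round aluminium tin, 65 mm diameter, 54 mm high; loose, stands beside the tray. Origin under its centre. To be left alone.

How it is judged:
By the outcome, as a careful person would: the job done as asked, in the order asked, and still so for the second after the job is handed in, with the robot touching nothing.
It also fails if it takes over 32 s, if anything falls off the work surface, if the arm or the gripper's body presses on something with over 40 N, if the wrist force passes 120 N, or if a joint passes its speed limit or range.

## Working session

There is one attempt and no reset: what is moved stays moved. The work goes in short steps, Python scripts to look and compute and a tool call to move; the robot and the scene stay as the last step left them, time stands still between calls to the robot, and variables do not carry over. Pictures are saved under pics/ and viewed, and the job is handed in when it is done.

Besides the shell and the picture viewer there is one more tool, called after "Emit:" as name([rows], argument=value, ...), one row to a line, values as JSON. send_rows: Moves the arm, as the interface text tells. Its arguments: {"type":"object","properties":{"steps":{"type":"array","items":{"type":"array","items":{"type":"number"}}},"squeeze":{"type":"number"}},"required":["steps"]}

```bash
mkdir -p pics
cat > h.py <<'E'
import numpy as np,cv2
from bench import ctrl,cams
def grab(n,f):
    d=cams.grab_frame(n); cv2.imwrite('pics/'+f,d['img'][:,:,::-1]); np.savez('pics/'+f+'.npz',**d); return d
E
python3 - <<'E'
from h import *
print(ctrl.get_state())
for n in('side','top'):
    d=grab(n,n+'1.png'); print({k:v for k,v in d.items() if k!='img'})
E
```

```text
{'time': 0.0, 'joints': array([-75.85261757,  18.43824821,  -4.01416094,  83.17597377,
         1.29375641,  78.53964165,  -3.26002496]), 'qd': array([-0.01203392, -0.04388009,  0.03469569,  0.02899707, -0.01600166,
       -0.02668655,  0.12004871]), 'effort': array([-1.41976589e-04, -4.91280019e+01, -4.04051598e-01, -3.12529886e+01,
       -6.39930367e-02,  4.35029995e-02,  1.57211844e-04]), 'position': array([149.89684984, 631.90882092, 221.46111677]), 'eef_rot': array([-1.79891304e+02,  4.98282877e-03,  1.66660822e+02]), 'wrist_force': array([ 0.80454046, -1.06859175, -0.07377599]), 'moment': array([-0.00059859,  0.00843462, -0.06404613]), 'gripper_width': 87.11407943853858}
{'vertical_fov': 46.21594756057352, 'cx': 314.3300509643956, 'cy': 242.7012360477233, 'extrinsics': array([[ 9.94366608e-01, -7.72473438e-02,  7.25802823e-02,
         5.01561863e+02],
       [-1.05941816e-01, -7.46100585e-01,  6.57350933e-01,
        -4.66788890e+02],
       [ 3.37357756e-03, -6.61337104e-01, -7.50081231e-01,
         6.49415788e+02],
       [ 0.00000000e+00,  0.00000000e+00,  0.00000000e+00,
         1.00000000e+00]])}
{'vertical_fov': 52.82268538513915, 'cx': 313.94833222705165, 'cy': 233.5677324075282, 'extrinsics': array([[-9.21109597e-03, -9.94897923e-01,  1.00465313e-01,
         4.96714542e+02],
       [-9.99887260e-01,  1.03553111e-02,  1.08736039e-02,
         3.41487456e+01],
       [-1.18584755e-02, -1.00353829e-01, -9.94881141e-01,
         7.47314170e+02],
       [ 0.00000000e+00,  0.00000000e+00,  0.00000000e+00,
         1.00000000e+00]])}
```

View pics/side1.png

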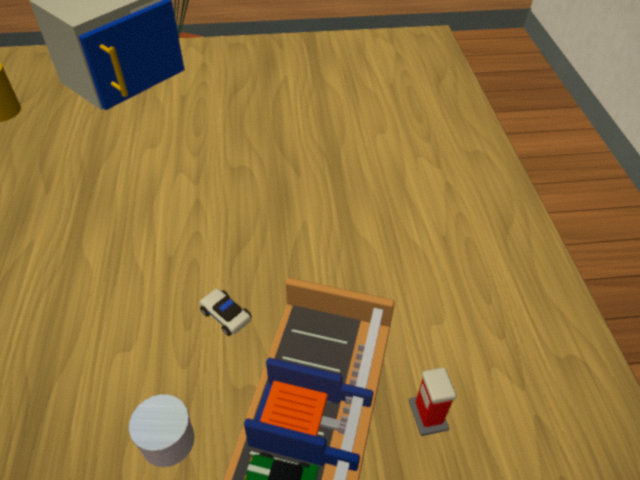

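View pics/top1.png

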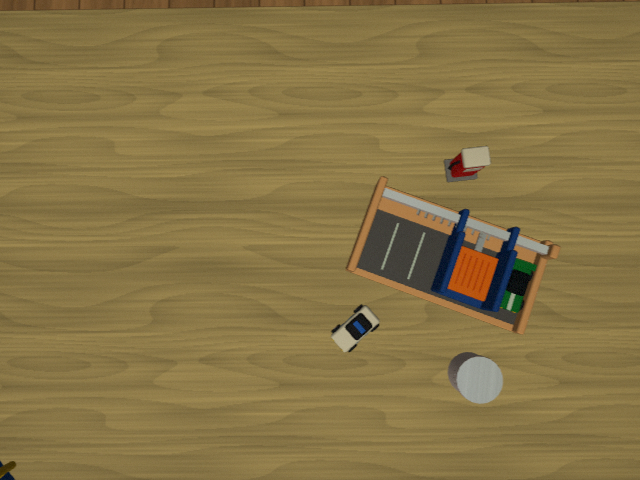

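The top view shows the orange pad at about (473,274) and the +y end block as the wooden bar from (382,182) to (352,268). In the side view the pad is at about (295,408). Next I'll measure these.

```bash
cat >> h.py <<'E'
def ray(d,uv):
    f=240/np.tan(np.radians(d['vertical_fov'])/2)
    T=d['extrinsics']; v=np.array([(uv[0]-d['cx'])/f,(uv[1]-d['cy'])/f,1.])
    return T[:3,3],T[:3,:3]@v
def onz(d,uv,z):
    o,v=ray(d,uv); return o+v*(z-o[2])/v[2]
def tri(d1,a,d2,b):
    o1,v1=ray(d1,a);o2,v2=ray(d2,b)
    s=np.linalg.lstsq(np.c_[v1,-v2],o2-o1,rcond=None)[0]
    p,q=o1+s[0]*v1,o2+s[1]*v2
    return (p+q)/2,np.linalg.norm(p-q)
def orange(img):
    h=cv2.cvtColor(img,cv2.COLOR_RGB2HSV)
    m=cv2.inRange(h,(3,215,170),(14,255,255))
    m=cv2.morphologyEx(m,cv2.MORPH_CLOSE,np.ones((5,5)))
    c=max(cv2.findContours(m,0,2)[0],key=cv2.contourArea); return cv2.minAreaRect(c),c
E
python3 - <<'E'
from h import *
np.set_printoptions(precision=1,suppress=True)
D={n:dict(np.load(f'pics/{n}1.png.npz')) for n in('side','top')}
R={}
for n in D:
    r,c=orange(D[n]['img']); R[n]=r; print(n,r,cv2.contourArea(c))
    P=[onz(D[n],p,46)for p in cv2.boxPoints(r)]; P=np.array(P);print(P[:,:2],np.linalg.norm(np.diff(P,axis=0),axis=1),P.mean(0))
print(tri(D['top'],R['top'][0],D['side'],R['side'][0]))
for f,(x0,y0) in{'top':(340,165),'side':(230,270)}.items():
    im=D[f]['img'][y0:y0+200,x0:x0+230,::-1] ; cv2.imwrite(f'pics/z_{f}.png',cv2.resize(im,None,fx=3.4,fy=3,interpolation=cv2.INTER_CUBIC)[:600,:800])
E
```

```text
side ((293.20587158203125, 407.1764831542969), (57.238407135009766, 42.44373321533203), 14.03624439239502) 2271.0
[[ 471.8 -195.7]
 [ 486.  -146.4]
 [ 548.9 -170.7]
 [ 531.8 -218. ]] [51.3 67.4 50.3] [ 509.6 -182.7   46. ]
top ((472.68292236328125, 273.4114685058594), (37.533485412597656, 44.268157958984375), 19.17900848388672) 1572.5
[[ 486.7 -149.7]
 [ 546.7 -173. ]
 [ 528.3 -223.3]
 [ 468.7 -199.7]] [64.4 53.6 64.2] [ 507.6 -186.4   46. ]
(array([ 508.5, -185.2,   49.8]), np.float64(2.2106320807732573))
```

View pics/z_top.png

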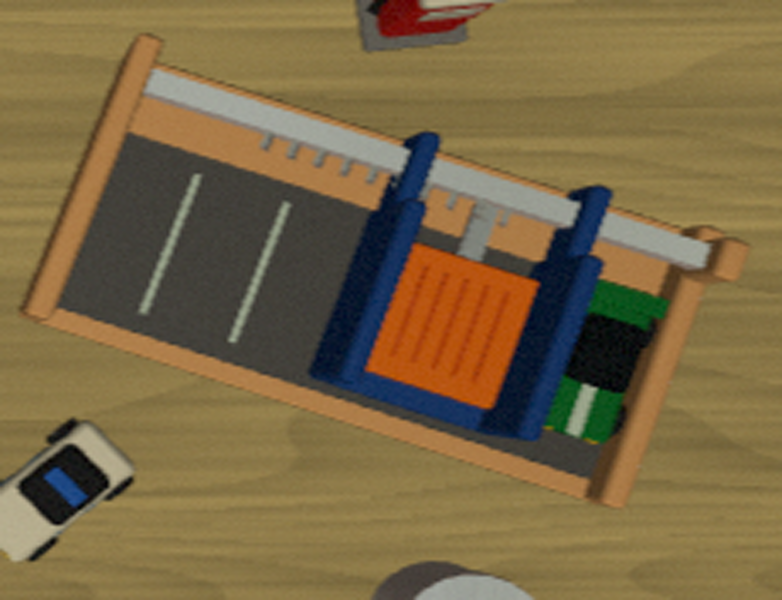

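View pics/z_side.png

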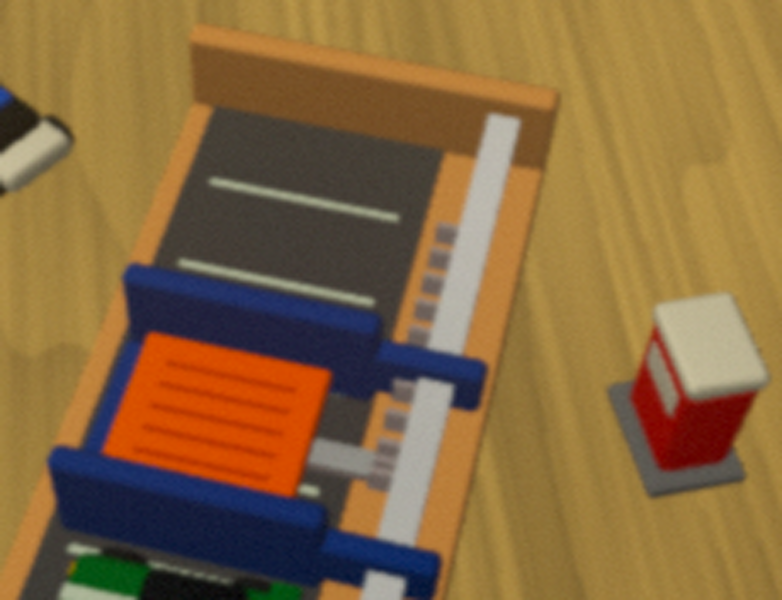

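Run:
```python
from h import *
np.set_printoptions(precision=1,suppress=True)
S,T=[dict(np.load(f'pics/{n}1.png.npz')) for n in('side','top')]
zt=lambda x,y:(340+x/3.4,165+y/3); zs=lambda x,y:(230+x/3.4,270+y/3)
for n,a,z in[('endblk inner L',zt(55,318),60),('endblk inner R',zt(160,42),60),
 ('rearwall top inner L',zt(350,385),75),('rearwall inner R',zt(424,205),75)]:
    print(n,onz(T,a,z))
for n,a,z in[('endblk inner L',zs(192,45),60),('endblk inner R',zs(552,97),60),
 ('rear inner L',zs(130,283),75),('rear inner R',zs(380,335),75),('pump top',zs(705,340),82),
 ]:
    print('S',n,onz(S,a,z))
# bar lines top view z 48
a,b=onz(T,zt(145,95),48),onz(T,zt(705,268),48); print('bar dir',np.degrees(np.arctan2(*(a-b)[1::-1])),a,b)
a,b=onz(T,zt(50,312),20),onz(T,zt(590,495),20); print('rim dir',np.degrees(np.arctan2(*(a-b)[1::-1])))
print('cab side corners z0',onz(S,(105,107),0),onz(S,(184,68),0),'top0',onz(T,(0,470),100))
for n,a in[('cab toplow',(83,37)),]: print([onz(S,a,z) for z in(100,200,300)])
```

```text
endblk inner L [512.2 -17.7  60. ]
endblk inner R [644.2 -64.6  60. ]
rearwall top inner L [ 480.1 -135.4   75. ]
rearwall inner R [ 562.7 -168.6   75. ]
S endblk inner L [514.5 -19.9  60. ]
S endblk inner R [647.  -61.6  60. ]
S rear inner L [ 485.1 -142.3   75. ]
S rear inner R [ 565.7 -172.5   75. ]
S pump top [ 669.5 -189.1   82. ]
bar dir 69.71734425008003 [620.6 -59.2  48. ] [ 533.8 -294.1   48. ]
rim dir 68.40966599431525
cab side corners z0 [195.5 495.4   0. ] [342.2 621.    0. ] top0 [259.1 449.9 100. ]
[array([169.4, 583.1, 100. ]), array([229.8, 392. , 200. ]), array([290.3, 200.9, 300. ])]
```

Run:
```python
from h import *
d=grab('wrist','w1.png');print(d['tool_from_camera'])
```

```text
[[-5.06209770e-04 -9.68750527e-01 -2.48036610e-01  6.77274903e+01]
 [ 9.99999007e-01 -8.16635767e-04  1.14864923e-03  2.14458673e-01]
 [-1.31531012e-03 -2.48035783e-01  9.68749978e-01 -1.62491657e+02]
 [ 0.00000000e+00  0.00000000e+00  0.00000000e+00  1.00000000e+00]]
```

View pics/w1.png

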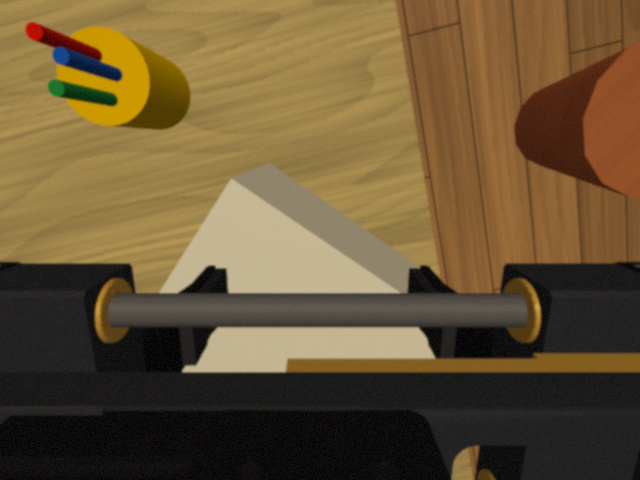

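The wrist view shows the gripper above a cabinet about 146 mm tall, with a cup of pencils at upper left, so I'll leave level and away from the cup. By measurement the tray's y axis points at about 69.7°, the pad centre is at about (508,-185), and the remaining travel is about 117 mm, inside the 80 to 125 mm range.

Emit:
send_rows([
  [-26.4, -13.6, -4, 0, 0, 0, 0],
  [-26.4, -13.6, -4, 0, 0, 0, 0],
  [-26.4, -13.6, -4, 0, 0, 0, 0],
  [-26.4, -13.6, -4, 0, 0, 0, 0],
  [-26.4, -13.6, -4, 0, 0, 0, 0],
  [-26.4, -13.6, 0, 0, 0, 0, 0],
  [-26.4, -13.6, 0, 0, 0, 0, 0],
  [-26.4, -13.6, 0, 0, 0, 0, 0],
  [-26.4, -13.6, 0, 0, 0, 0, 0],
  [-26.4, -13.6, 0, 0, 0, 0, 0],
  [-26.4, -13.6, 0, 0, 0, 0, 0],
  [-26.4, -13.6, 0, 0, 0, 0, 0],
])

```text
time: 1.15
position: [421.4, 399.4, 242.4]
eef_rot: [-180.0, -0.0, 166.7]
wrist_force: [1.0, 0.4, 0.6]
gripper_width: 14.7
```

Emit:
send_rows([
  [-15, -24.4, 0, 0, 0, 0, 0],
  [-15, -24.4, 0, 0, 0, 0, 0],
  [-15, -24.4, 0, 0, 0, 0, 0],
  [-15, -24.4, 0, 0, 0, 0, 0],
  [-15, -24.4, 0, 0, 0, 0, 0],
  [-15, -24.4, 0, 0, 0, 0, 0],
  [-15, -24.4, 0, 0, 0, 0, 0],
  [-15, -24.4, 0, 0, 0, 0, 0],
  [-15, -24.4, 0, 0, 0, 0, 0],
  [-15, -24.4, 0, 0, 0, 0, 0],
  [-15, -24.4, 0, 0, 0, 0, 0],
  [-6, -29.8, 0, 0, 0, 0, 0],
  [-6, -29.8, 0, 0, 0, 0, 0],
  [-6, -29.8, 0, 0, 0, 0, 0],
  [-6, -29.8, 0, 0, 0, 0, 0],
  [-6, -29.8, 0, 0, 0, 0, 0],
])

```text
time: 2.48
position: [513.6, -52.0, 242.4]
eef_rot: [180.0, -0.0, 166.7]
wrist_force: [0.8, -0.1, -0.7]
gripper_width: -0.0
```

Emit:
send_rows([
  [-5.3, -23.8, 0, 0, 0, 0, 0],
  [-5.3, -23.8, 0, 0, 0, 0, 0],
  [-5.3, -23.8, 0, 0, 0, 0, 0],
  [-5.3, -23.8, 0, 0, 0, 0, 0],
  [-5.3, -23.8, 0, 0, 0, 0, 0],
  [0, 0, 0, 0, 0, 0.061, 0],
  [0, 0, 0, 0, 0, 0.061, 0],
  [0, 0, 30, 0, 0, 0, 0],
  [0, 0, 30, 0, 0, 0, 0],
  [0, 0, 30, 0, 0, 0, 0],
  [0, 0, 30, 0, 0, 0, 0],
  [0, 0, 0, 0, 0, 0, 0],
])

```text
time: 3.48
position: [507.9, -171.0, 116.8]
eef_rot: [-179.9, -0.6, 159.7]
wrist_force: [-1.9, 0.4, -0.3]
gripper_width: 0.5
```

Run:
```python
from h import *
for n in('side','top','wrist'):
    d=grab(n,n+'2.png')
    if n!='wrist':
        x0,y0=(200,230) if n=='side' else (340,165)
        cv2.imwrite(f'pics/z2_{n}.png',cv2.resize(d['img'][y0:y0+200,x0:x0+230,::-1],None,fx=3,fy=3,interpolation=2))
    else: cv2.imwrite('pics/z2_wrist.png',d['img'][:,:,::-1])
```

```text
(no output)
```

View pics/z2_side.png

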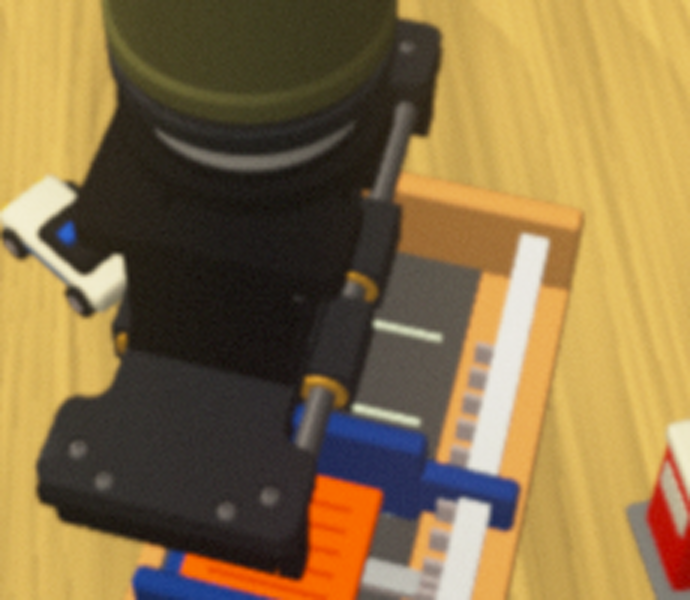

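View pics/z2_wrist.png

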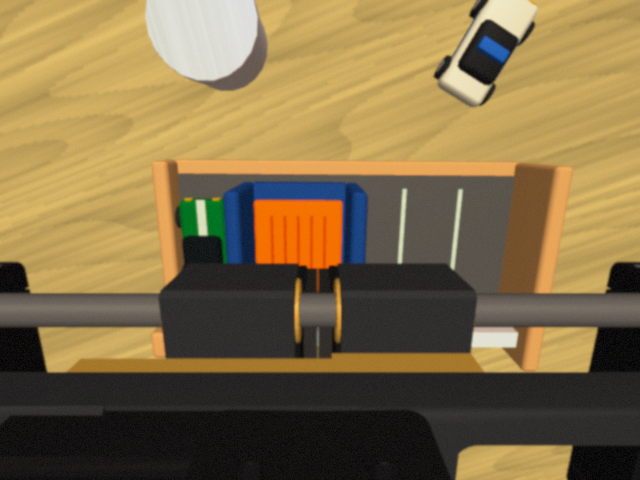

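Run:
```python
from h import *
from scipy.spatial.transform import Rotation as R
np.set_printoptions(precision=1,suppress=True)
s=ctrl.get_state(); print(s['position'],s['eef_rot'],s['wrist_force'])
d=dict(np.load('pics/wrist2.png.npz'))
T=np.eye(4);T[:3,:3]=R.from_euler('xyz',s['eef_rot'],degrees=True).as_matrix();T[:3,3]=s['position']
d['extrinsics']=T@d['tool_from_camera']
u=np.array([.3465,.938]);w=np.array([.938,-.3465])
def pr(n,p): print(n,p,'along',p[:2]@u,'across',p[:2]@w)
pr('tcp',s['position'])
for n,a,z in[('rear in',(347,184),75),('front in',(253,184),75),('pad far-left',(255,200),46),('pad far-right',(342,200),46),('block in',(516,165),60)]: pr(n,onz(d,a,z))
```

```text
[ 513.  -172.7  123.7] [-180.     0.1  159.7] [0.6 0.3 0.2]
tcp [ 513.  -172.7  123.7] along 15.739598147639834 across 541.0733903437435
rear in [ 477.7 -140.7   75. ] along 33.575076511596265 across 496.87597320156584
front in [ 458.6 -192.2   75. ] along -21.423942541813524 across 496.7838524256327
pad far-left [ 470.2 -201.1   46. ] along -25.714303387857353 across 510.75984430583594
pad far-right [ 490.6 -146.2   46. ] along 32.825498280170045 across 510.861078386234
block in [505.1 -38.2  60. ] along 139.22685450067257 across 487.0171476722047
```

Run:
```python
from h import *
d=dict(np.load('pics/wrist2.png.npz'))
cv2.imwrite('pics/z3.png',cv2.resize(d['img'][150:280,150:410,::-1],None,fx=3,fy=3,interpolation=2))
```

```text
(no output)
```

View pics/z3.png

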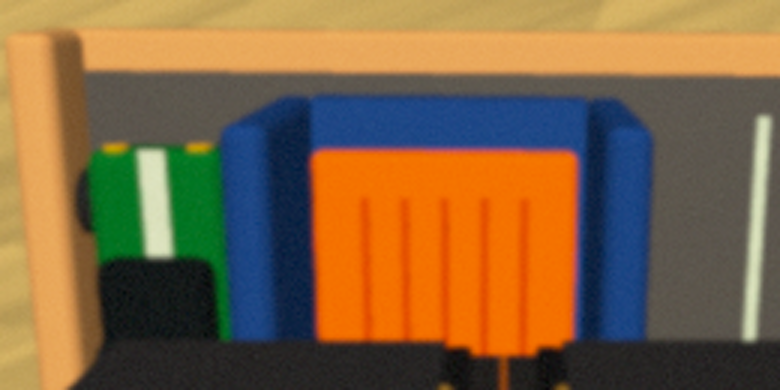

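Emit:
send_rows([
  [0, 0, 20, 0, 0, 0, 0],
  [0, 0, 20, 0, 0, 0, 0],
  [0, 0, 16, 0, 0, 0, 0],
  [0, 0, 10, 0, 0, 0, 0],
  [0, 0, 5, 0, 0, 0, 0],
  [0, 0, 0, 0, 0, 0, 0],
  [0, 0, 0, 0, 0, 0, 0],
])

```text
time: 4.22
position: [513.4, -172.7, 52.8]
eef_rot: [180.0, 0.1, 159.7]
wrist_force: [0.9, 0.2, -0.4]
gripper_width: 0.7
```

Emit:
send_rows([
  [0, 0, 3, 0, 0, 0, 0],
  [0, 0, 2, 0, 0, 0, 0],
  [0, 0, 2, 0, 0, 0, 0],
  [0, 0, 2, 0, 0, 0, 0],
  [0, 0, 1.5, 0, 0, 0, 0],
  [0, 0, 0, 0, 0, 0, 0],
  [0, 0, 0, 0, 0, 0, 0],
])

```text
time: 4.8
position: [513.0, -172.6, 41.4]
eef_rot: [180.0, 0.1, 159.7]
wrist_force: [0.7, -0.1, 3.1]
gripper_width: 0.3
```

Run:
```python
from h import *
s=ctrl.get_state(); print(s['position'],s['wrist_force'],s['moment'])
d=grab('side','s3.png'); cv2.imwrite('pics/s3z.png',cv2.resize(d['img'][270:470,200:430,::-1],None,fx=3,fy=3,interpolation=2))
```

```text
[ 513.01754424 -172.62180049   41.41533509] [ 0.65613066 -0.09321377  3.0660726 ] [-0.06906185 -0.18223892  0.00584807]
```

View pics/s3z.png

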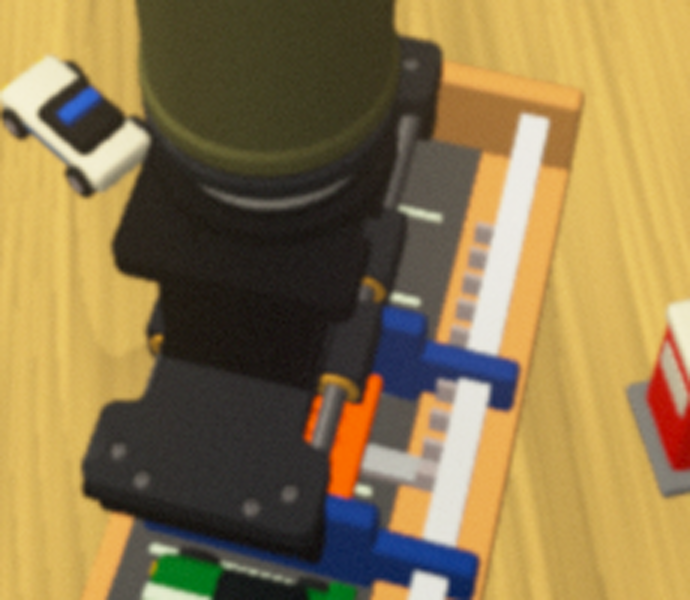

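Emit:
send_rows([
  [0, 0, 1.5, 0, 0, 0, 0],
  [0, 0, 1, 0, 0, 0, 0],
  [0, 0, 1, 0, 0, 0, 0],
  [0, 0, 0, 0, 0, 0, 0],
  [0, 0, 0, 0, 0, 0, 0],
])

```text
time: 5.27
position: [513.0, -172.6, 38.3]
eef_rot: [180.0, 0.1, 159.7]
wrist_force: [0.3, -0.0, 8.6]
gripper_width: 0.5
```

Emit:
send_rows([
  [0, 2, 0, 0, 0, 0, 0],
  [0, 3, 0, 0, 0, 0, 0],
  [0, 4, 0, 0, 0, 0, 0],
  [0, 4, 0, 0, 0, 0, 0],
  [0, 4, 0, 0, 0, 0, 0],
  [0, 4, 0, 0, 0, 0, 0],
  [0, 4, 0, 0, 0, 0, 0],
  [0, 0, 0, 0, 0, 0, 0],
])

```text
time: 5.93
position: [521.9, -149.2, 38.3]
eef_rot: [-180.0, 0.1, 159.7]
wrist_force: [1.0, -0.5, 9.0]
gripper_width: 0.3
```

Run:
```python
from h import *
d=grab('side','s4.png'); cv2.imwrite('pics/s4z.png',cv2.resize(d['img'][270:470,200:430,::-1],None,fx=3,fy=3,interpolation=2))
```

```text
(no output)
```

View pics/s4z.png

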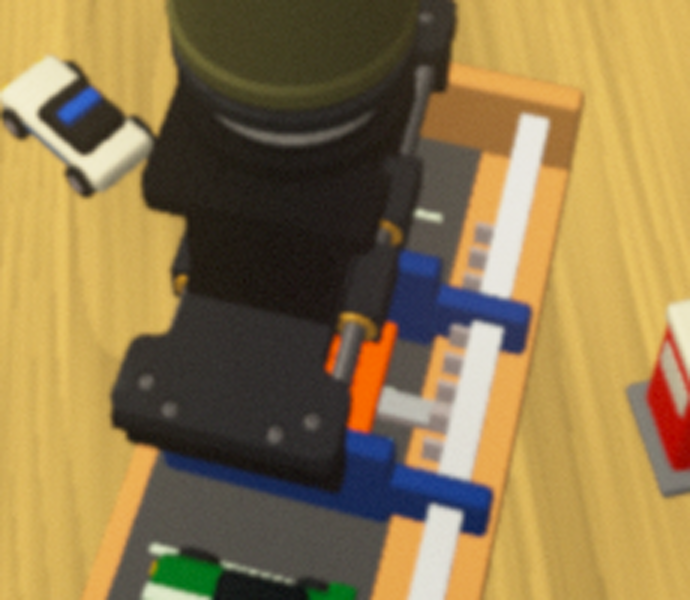

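The stop is sliding back with the pad down and the racer hasn't moved. I'll keep pushing.

Emit:
send_rows([
  [0, 4, 0, 0, 0, 0, 0],
  [0, 5, 0, 0, 0, 0, 0],
  [0, 5, 0, 0, 0, 0, 0],
  [0, 5, 0, 0, 0, 0, 0],
  [0, 5, 0, 0, 0, 0, 0],
  [0, 5, 0, 0, 0, 0, 0],
  [0, 5, 0, 0, 0, 0, 0],
  [0, 5, 0, 0, 0, 0, 0],
  [0, 5, 0, 0, 0, 0, 0],
  [0, 5, 0, 0, 0, 0, 0],
  [0, 5, 0, 0, 0, 0, 0],
  [0, 5, 0, 0, 0, 0, 0],
  [0, 5, 0, 0, 0, 0, 0],
  [0, 4, 0, 0, 0, 0, 0],
  [0, 3, 0, 0, 0, 0, 0],
  [0, 2, 0, 0, 0, 0, 0],
  [0, 0, 0, 0, 0, 0, 0],
])

```text
time: 7.4
position: [547.6, -81.2, 38.4]
eef_rot: [-180.0, 0.1, 159.7]
wrist_force: [1.1, -1.2, 7.1]
gripper_width: 0.7
```

Run:
```python
from h import *
d=grab('side','s5.png'); cv2.imwrite('pics/s5z.png',cv2.resize(d['img'][270:470,200:430,::-1],None,fx=3,fy=3,interpolation=2))
```

```text
(no output)
```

View pics/s5z.png

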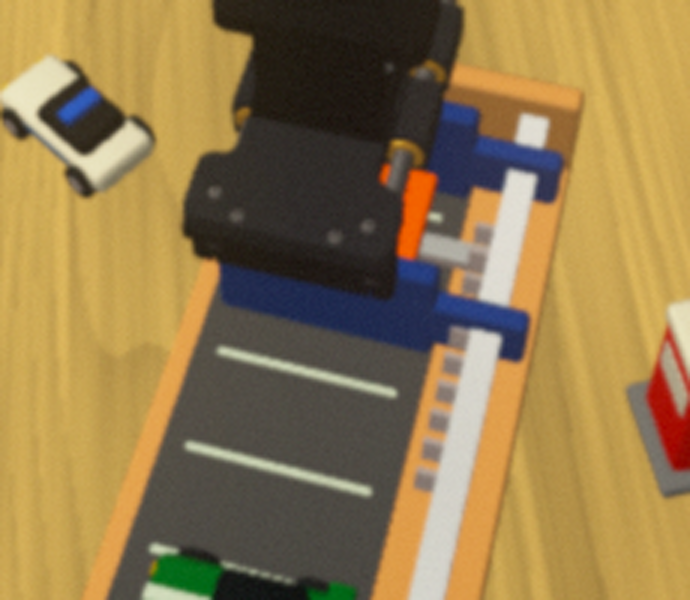

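Emit:
send_rows([
  [0, 2, 0, 0, 0, 0, 0],
  [0, 2, 0, 0, 0, 0, 0],
  [0, 2, 0, 0, 0, 0, 0],
  [0, 2, 0, 0, 0, 0, 0],
  [0, 2, 0, 0, 0, 0, 0],
  [0, 2, 0, 0, 0, 0, 0],
  [0, 1.5, 0, 0, 0, 0, 0],
  [0, 1, 0, 0, 0, 0, 0],
])

```text
time: 8.12
position: [552.4, -68.2, 38.3]
eef_rot: [-180.0, 0.1, 159.6]
wrist_force: [0.9, -1.9, 6.1]
gripper_width: 0.8
```

Emit:
send_rows([
  [0, 1, 0, 0, 0, 0, 0],
  [0, 1, 0, 0, 0, 0, 0],
  [0, 1, 0, 0, 0, 0, 0],
])

```text
time: 8.37
position: [553.5, -65.6, 38.4]
eef_rot: [-180.0, 0.2, 159.6]
wrist_force: [1.9, -3.1, 6.8]
gripper_width: 0.3
```

Emit:
send_rows([
  [0, 1, 0, 0, 0, 0, 0],
  [0, 1, 0, 0, 0, 0, 0],
  [0, 1, 0, 0, 0, 0, 0],
])

```text
time: 8.62
position: [554.5, -62.9, 38.3]
eef_rot: [-179.9, 0.1, 159.6]
wrist_force: [1.2, -3.9, 7.2]
gripper_width: 0.7
```

Emit:
send_rows([
  [0, 1, 0, 0, 0, 0, 0],
  [0, 1, 0, 0, 0, 0, 0],
])

```text
time: 8.78
position: [554.6, -62.5, 38.3]
eef_rot: [-179.8, 0.1, 159.6]
wrist_force: [-0.6, -6.0, 7.4]
gripper_width: 0.7
```

Emit:
send_rows([
  [0, 1, 0, 0, 0, 0, 0],
  [0, 1, 0, 0, 0, 0, 0],
  [0, 1, 0, 0, 0, 0, 0],
  [0, 0, 0, 0, 0, 0, 0],
])

```text
time: 9.12
position: [555.1, -60.0, 38.3]
eef_rot: [-179.8, 0.1, 159.6]
wrist_force: [-1.5, -6.6, 8.2]
gripper_width: 0.6
```

Run:
```python
from h import *
for n,(x0,y0) in{'top':(340,165),'side':(220,270)}.items():
    d=grab(n,n+'6.png'); cv2.imwrite(f'pics/z6{n}.png',cv2.resize(d['img'][y0:y0+150,x0:x0+200,::-1],None,fx=4,fy=4,interpolation=2))
```

```text
(no output)
```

View pics/z6side.png

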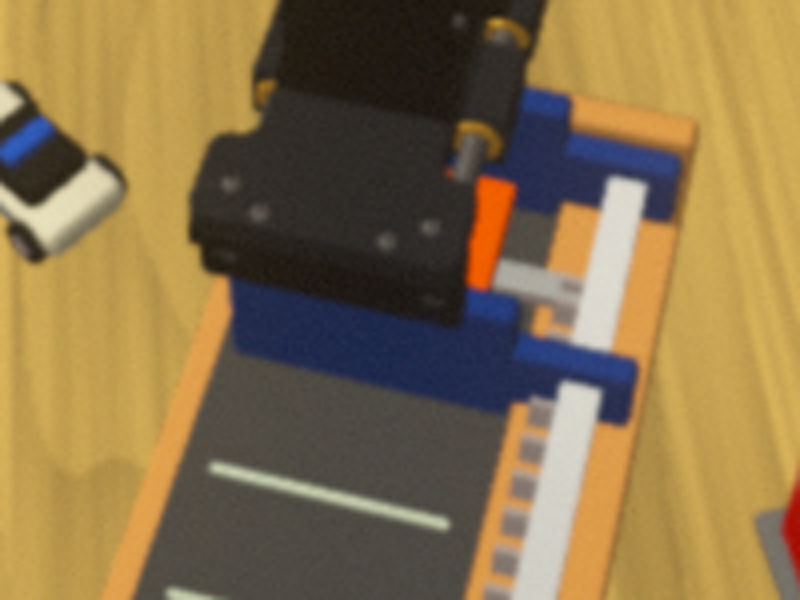

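View pics/z6top.png

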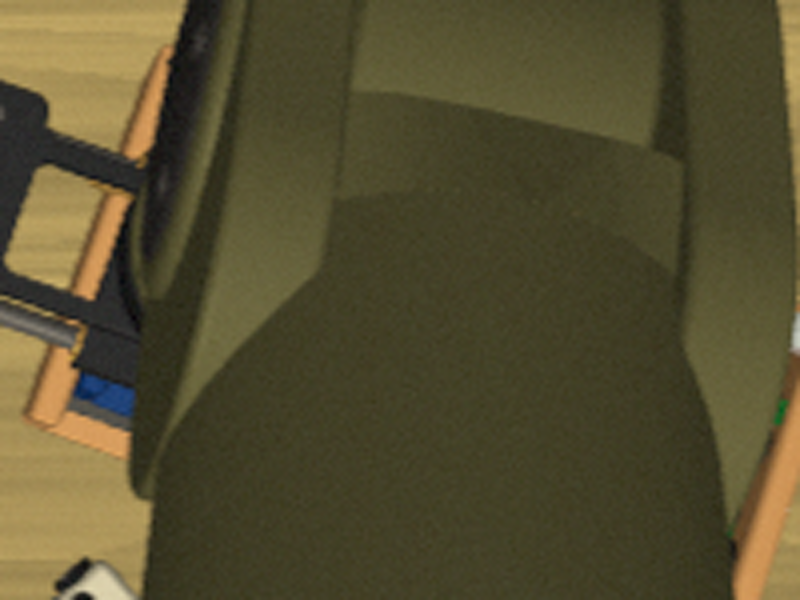

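Emit:
send_rows([
  [0, 1, 0, 0, 0, 0, 0],
  [0, 1, 0, 0, 0, 0, 0],
  [0, 0, 0, 0, 0, 0, 0],
])

```text
time: 9.47
position: [555.7, -58.0, 38.3]
eef_rot: [-179.8, 0.1, 159.6]
wrist_force: [-1.6, -5.6, 9.3]
gripper_width: 0.5
```

Emit:
send_rows([
  [0, 1, 0, 0, 0, 0, 0],
  [0, 1, 0, 0, 0, 0, 0],
  [0, 0, 0, 0, 0, 0, 0],
])

```text
time: 9.72
position: [556.1, -57.0, 38.2]
eef_rot: [-179.8, 0.0, 159.5]
wrist_force: [-2.9, -7.0, 8.9]
gripper_width: 0.6
```

Emit:
send_rows([
  [0, 1, 0, 0, 0, 0, 0],
  [0, 1, 0, 0, 0, 0, 0],
  [0, 0, 0, 0, 0, 0, 0],
])

```text
time: 9.97
position: [556.1, -56.8, 38.2]
eef_rot: [-179.6, 0.0, 159.5]
wrist_force: [-4.4, -9.9, 11.4]
gripper_width: 0.3
```

Emit:
send_rows([
  [0, 1, 0, 0, 0, 0, 0],
  [0, 1, 0, 0, 0, 0, 0],
  [0, 0, 0, 0, 0, 0, 0],
])

```text
time: 10.22
position: [556.1, -56.8, 38.2]
eef_rot: [-179.5, -0.0, 159.4]
wrist_force: [-5.7, -12.2, 12.1]
gripper_width: 0.7
```

Emit:
send_rows([
  [0, -2, 0, 0, 0, 0, 0],
  [0, -2, 0, 0, 0, 0, 0],
  [0, -1, 0, 0, 0, 0, 0],
  [0, 0, 0, 0, 0, 0, 0],
])

```text
time: 10.55
position: [556.1, -56.9, 38.2]
eef_rot: [-179.8, 0.1, 159.6]
wrist_force: [-1.6, -5.5, 8.9]
gripper_width: 0.5
```

Still 5.7 N pushing towards the end block, so I'll lift straight up.

Emit:
send_rows([
  [0, 0, -3, 0, 0, 0, 0],
  [0, 0, -4, 0, 0, 0, 0],
  [0, 0, -5, 0, 0, 0, 0],
  [0, 0, -5, 0, 0, 0, 0],
  [0, -2, -5, 0, 0, 0, 0],
  [0, -2, -6, 0, 0, 0, 0],
  [0, 0, -10, 0, 0, 0, 0],
  [0, 0, -20, 0, 0, 0, 0],
  [0, 0, -30, 0, 0, 0, 0],
  [0, 0, -30, 0, 0, 0, 0],
  [0, 0, -30, 0, 0, 0, 0],
  [0, 0, -30, 0, 0, 0, 0],
  [0, 0, 0, 0, 0, 0, 0],
])

```text
time: 11.63
position: [558.3, -57.9, 222.8]
eef_rot: [179.7, 0.6, 159.7]
wrist_force: [0.0, 0.0, 1.1]
gripper_width: 0.4
```

Run:
```python
from h import *
for n,(x0,y0) in{'wrist':(0,0),'side':(220,270)}.items():
    d=grab(n,n+'7.png'); cv2.imwrite(f'pics/z7{n}.png',d['img'][:,:,::-1] if n=='wrist' else cv2.resize(d['img'][y0:y0+150,x0:x0+200,::-1],None,fx=4,fy=4,interpolation=2))
```

```text
(no output)
```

View pics/z7wrist.png

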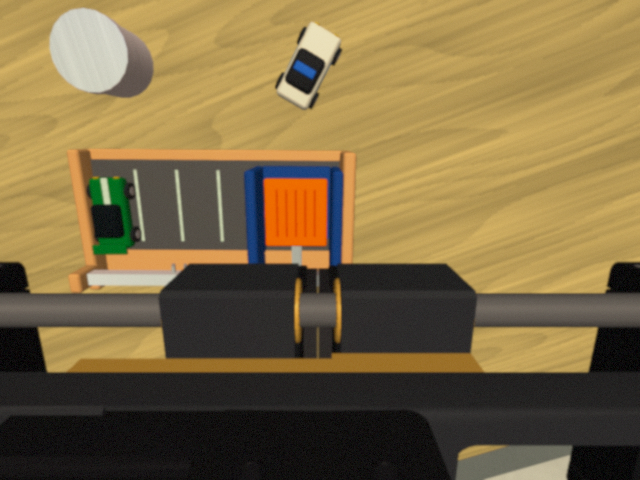

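View pics/z7side.png

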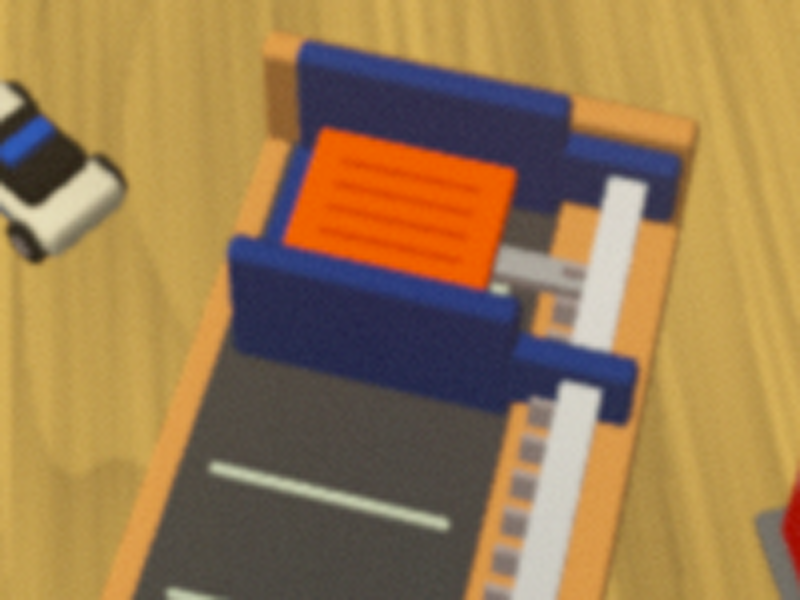

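The wall looks seated on the end block and the pad is up. I'll move aside so the top camera can confirm it.

Emit:
send_rows([
  [0, 25, -5, 0, 0, 0, 0],
  [0, 30, -5, 0, 0, 0, 0],
  [0, 30, 0, 0, 0, 0, 0],
  [0, 30, 0, 0, 0, 0, 0],
  [0, 30, 0, 0, 0, 0, 0],
  [0, 30, 0, 0, 0, 0, 0],
  [0, 30, 0, 0, 0, 0, 0],
  [0, 30, 0, 0, 0, 0, 0],
  [0, 20, 0, 0, 0, 0, 0],
  [0, 0, 0, 0, 0, 0, 0],
  [0, 0, 0, 0, 0, 0, 0],
])

```text
time: 12.65
position: [642.4, 182.9, 223.3]
eef_rot: [-179.8, -0.2, 159.8]
wrist_force: [-0.1, -0.4, 0.5]
gripper_width: 0.9
```

Run:
```python
from h import *
np.set_printoptions(precision=1,suppress=True)
u=np.array([.3465,.938])
for n,(x0,y0) in{'top':(330,165),'side':(220,270)}.items():
    d=grab(n,n+'8.png'); cv2.imwrite(f'pics/z8{n}.png',cv2.resize(d['img'][y0:y0+150,x0:x0+200,::-1],None,fx=4,fy=4,interpolation=2))
    P=np.array([onz(d,p,46) for p in cv2.boxPoints(orange(d['img'])[0])]); print(n,P.mean(0),np.sort(P[:,:2]@u))
    o=dict(np.load(f'pics/{n}1.png.npz'))['img']
    for nm,lo,hi in[('green',(50,150,40),(80,255,255)),('red',(0,200,120),(2,255,255)),('policeblue',(105,180,150),(115,255,255)),('white',(0,0,190),(60,60,255))]:
        r=[]
        for im in(o,d['img']):
            m=cv2.inRange(cv2.cvtColor(im,cv2.COLOR_RGB2HSV),lo,hi)
            if nm=='white': m=m
            c=max(cv2.findContours(m,0,2)[0],key=cv2.contourArea,default=None)
            r.append(None if c is None else np.round(cv2.minAreaRect(c)[0],1))
        print(nm,r)
```

```text
top [549.5 -75.7  46. ] [ 89.8  91.  148.2 148.8]
green [array([524.2, 266.6]), array([515.4, 285. ])]
red [array([453., 176.]), array([462.1, 170.3])]
policeblue [None, array([361., 332.])]
white [None, array([476.4, 156.6])]
side [552.5 -70.7  46. ] [102.2 102.9 147.  148.4]
green [array([309.4, 472. ]), array([309. , 471.5])]
red [array([424.8, 408.4]), array([421.4, 409. ])]
policeblue [array([224.2, 305.5]), array([225.7, 304.3])]
white [array([433.4, 383.5]), array([437.4, 382.8])]
```

View pics/z8top.png

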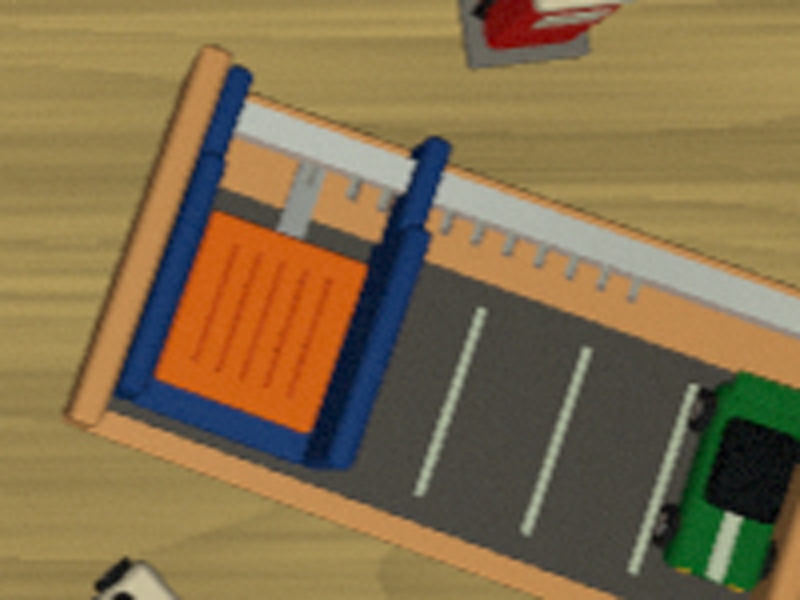

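View pics/side8.png

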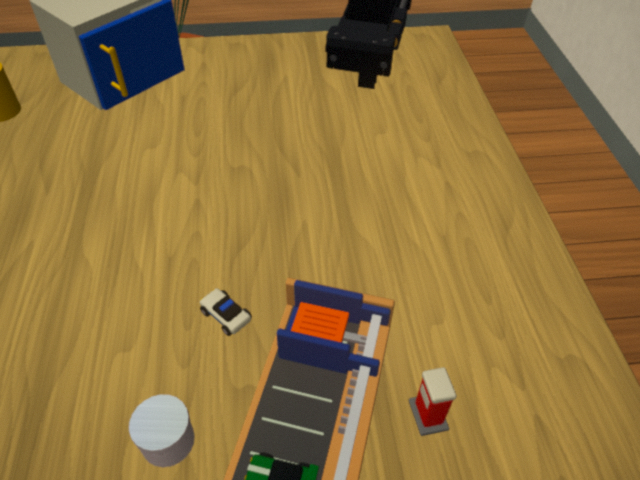

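View pics/top8.png

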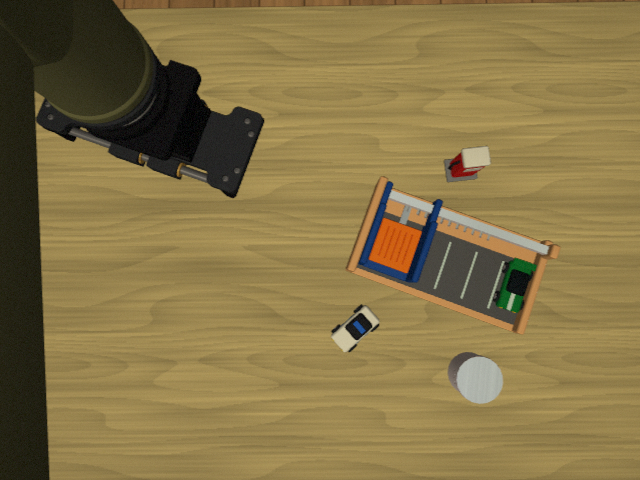

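Run:
```python
from h import *
print(ctrl.close_job())
```

```text
the job is handed in; nothing more can be done
None
```

The stop is back against the wooden end block and the job is handed in, at about 13 s on the robot's clock.

**What I did:** With the fingers shut, I pressed the orange pad to its bottom, about 8.6 N. Keeping it down, I pushed the stop back until the fingertip stopped dead at about 13 N sideways. I eased off to about 6 N, still pushing backwards, then lifted straight up and moved clear.

**Last checks:**
- **Stop:** The pad centre measures about 119 mm along the tray axis from the top view, the same as expected for fully back. The rear wall lies against the block in the views. The stop sat at the same place in the side view before and after the pad was let go.
- **Pad:** It looks sprung up again in both views, but I did not measure its height.
- **Racer, police car, pump and tin:** They stand in the same places in the before and after pictures. The colour-mask comparison agreed only for the racer in the side view, within 0.5 pixel. The other mask centres differed, by a few pixels in the side view and up to about 20 in the top view. I put that down to a changed mask outline and, for the racer in the top view, the stop no longer hiding part of it, so for these I relied on the pictures.
- **Pad height by two views:** This came out at 49.8 mm against the stated 46 mm, so I set the press by force rather than by that height.

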